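# Tip the picking bin back onto its base and push it up to the conveyor

### The job

The green parts bin has been left standing on its back end. Without lifting it off the table, push it so that it tips over towards the conveyor and stands on its base with its mouth up, then push it along the table until its front lies flush against the side of the conveyor. Leave everything else where it is.

Things in the scene. Friction and masses are not known exactly. Their poses are not given: they have to be found in the camera images.
- bin: Green open plastic bin, about 0.25 kg, walls 4 mm: 160 long, 110 wide; back wall and rear 100 mm of the sides 75 high, sides then slope to a 45 high front lip. Starts on its back wall, base towards the conveyor, within 0.3 rad of square. Origin: centre of the back wall's outer face. Axes: z from back wall to front lip (up at first), y from base to mouth (up when on its base), x across.
- bin_pivot (a point): Middle of the bin's back lower edge, where base and back wall meet (bin frame y = -37.5 mm, z = 0): the edge over which it tips towards the conveyor. The centre of mass is about 22 mm from the base's underside: leant about 18 degrees, the bin falls onto its base by itself; nothing latches.
- bin_lip (a point): Middle of the front lip's free edge (bin frame y = +7.5 mm, z = 160 mm): at the start the top of the bin, 160 above the table, open below it on the mouth side; inner width between the side walls 102.
- bin_front (a point): Centre of the outer face of the front lip (bin frame y = -15 mm, z = 160 mm), the face that is to lie against the conveyor.
- bin_back (a point): Centre of the outer face of the back wall (the bin's origin); 37.5 above the table when the bin stands on its base.
- conveyor: Small fixed belt conveyor, black belt between aluminium side plates, 450 long (its x axis) x 150 wide x 75 high, screwed to the table. Origin: centre of its underside; y points to the side where the bin stands. A motor box sits on the other side.
- conveyor_face (a point): Middle of the conveyor's flat side plate that looks towards the bin (conveyor y = +75 mm), 30 above the table; axes as the conveyor's, so y points straight out of the plate.
- red_part: red plastic disc, 40 dia x 30 high, lying on the conveyor belt; loose bystander, origin at the centre of its underside
- blue_part: blue plastic block 40 x 40 x 30 high, lying on the conveyor belt; loose bystander, origin at the centre of its underside
- mouse: black computer mouse, 100 x 60 x 34 high, on the table; loose bystander, origin at the centre of its underside
- mug: blue mug, 80 dia x 90 high, handle at its +y side, on the table; loose bystander, origin at the centre of its underside
- screwdriver: screwdriver with orange handle, lying on the table along its x axis; loose bystander, origin at the centre of its underside
- tray: small yellow tray, 120 x 90 x 40 high, on the table; loose bystander, origin at the centre of its underside
Mind the look-alikes: they are no part of the job. There is more than one size of the bin; the job needs the largest.

How it is judged:
On the way, in this order (a step that is already met when the one before it is completed fails the run):
1. the bin has been tipped onto its base (angle between bin's own y axis and vertical below 0.1 rad and height (world z) of bin_pivot below 0.012 m), for 0.2 s.
2. the bin's front is flush against the conveyor's side (all of step 1 and y of bin_front in the frame of conveyor_face below 0.012 m and angle between the z axis of bin and the y axis of conveyor, either way round below 0.12 rad and x of bin_front in the frame of conveyor_face between -0.165 and 0.165 m), for 0.2 s.
At the end, for the whole second after the job is handed in: The bin stands on its base, mouth up (within 0.1 rad, its back lower edge within 12 mm of table height), at rest, its front lip within 12 mm of the conveyor's side plate and square to it within 0.12 rad, its whole front within the conveyor's length (centre within 165 mm of the plate's middle) (all of step 2 and linear speed of bin below 0.02 m/s and angular speed of bin below 0.1 rad/s); the robot touches nothing.
It fails at once if the bin is lifted or tipped the wrong way (its back lower edge rises more than 20 mm off the table) (height (world z) of bin_pivot above 0.02 m).
It fails at once if another loose thing (red part, blue part, mouse, mug, screwdriver, tray) is moved more than 20 mm (distance of any of red_part, blue_part, mouse, mug, screwdriver, tray from where it was at the start of the episode above 0.02 m).
It also fails if it takes over 45 s, if anything falls off the work surface, if the arm or the gripper's body presses on something with over 40 N, if the wrist force passes 120 N, or if a joint passes its speed limit or range.

### The arm

A 7-joint arm with a two-finger parallel gripper is mounted at the origin on the work surface. World frame = base frame: x ahead of the robot, y to its left, z up, the work surface at z = 0. Lengths are in m, angles in rad, forces in N, time in s.
With the tool pointing down it reaches from about 0.4 to 0.875 m from the base axis. Payload 4.4 kg.
Tool frame: the origin (TCP) lies midway between the tips of the shut fingers; the grasp point (between the pads) lies grip_depth behind it (grip_depth is the distance from the TCP to the grasp point, in m); z points along the fingers, y is the line along which they close (so a half turn about z gives the same grasp; the last joint's range is limited). The gripper opens to 85 mm and grips with 20 to 120 N. Pads are 22 mm wide; open, the fingers measure 114 mm over their backs; the gripper's body (76 mm by 85 mm) begins 54 mm behind the grasp point. The pads swing forward as they close: fully open they stand 13 mm farther back than shut.
Start: joints at [-1.366, 0.628, 0.038, 1.517, -0.027, 0.996, -0.02], TCP at [0.174, 0.626, 0.231] pointing down, gripper open.
Joint ranges: [-3.06, 3.06], [-0.37, 2.12], [-1.25, 1.32], [0.18, 2.47], [-1.1, 4.24], [0.23, 1.98], [-2.94, 2.94]. Speed limits (rad/s): [2.57, 2.57, 3.14, 3.14, 3.14, 3.14, 3.14].

### API

Orientations are given as a unit quaternion [x, y, z, w].
In Python, from plant import observe, get_image, sign_off, grip_depth gives the robot as it stands. The module is installed in compiled form; this text tells all that it offers.
- The arm moves only by the shell command python3 -m crank 'ROWS' [FORCE]. ROWS is JSON, a list of rows, each an object with "rotation": the turn, a rotation vector about the tool's x, y, z each as a share of 60 degrees, from -1 to 1, a list of three; "linear": the shift along the tool's x, y, z each as a share of 15 cm, from -1 to 1, a list of three; "fingers": the opening, from -1 (shut) to 1 (fully open). A call has 1 to 8 rows; each row is the pose to reach, as a shift and turn from the pose commanded when the call began, along the tool's axes at that moment; what a row does not reach only later rows make up. A row lasts 1/8 s, in which the tool goes at most 62.5 mm and 10.7 degrees, less where a joint would pass 70% of its speed; a pose out of reach is approached as far as the arm can. A call with a number of a shift or a turn outside -1 to 1 is refused whole. A call with a gripper value outside its range is refused whole. The fingers move at their own pace and stop on an object; FORCE is the grip in N (left out, the last holds). Time passes only in rows, so rows that repeat a pose let the fingers close. It gives the time, the measured TCP pose, the force, the opening and the grip force at its end, in the units of the state.
- observe(): the state, without advancing time (a new reading comes with each control period).
- get_image(name): name is "scene" or "top"; returns a dict with "color" (384x512x3 uint8, red, green, blue), "fx", "fy", "cx", "cy" (pixels), "rvec" (rotation vector, rad) and "tvec" (3), from world to camera coordinates, as OpenCV has them. Camera axes: x right, y down, z forward; pixel columns grow to the right and rows downward; lengths in m; the calibration is good to about 2 mm. A picture is of the moment at which its call begins. There is no depth.
- sign_off(): hands the job in; it is judged then, once.
The state is a dict: "clock": time; "joints": joint angles; "qd": joint speeds; "joint_torque": joint torques, N m; "position": TCP position; "tool_rot": TCP orientation; "force": force on the tool from outside, world axes, zero at the start; "torque": the same for the moment, N m; "finger_gap": finger opening in m; "finger_force": force on a finger pad.
Only numpy, scipy, OpenCV 4.12 (cv2) and the standard library are available. Lean on these libraries where they do the work, as an engineer would, in place of code of your own. Each camera call takes 0.05 s, during which the arm holds its last target. There are 200 camera calls.

## Working session

There is one attempt and no reset: what is moved stays moved. The work goes in short steps, Python scripts to look and compute and a shell command to move; the robot and the scene stay as the last step left them, time stands still between calls to the robot, and variables do not carry over. Pictures are saved under pics/ and viewed, at most 10 in all, crops included, and the job is handed in when it is done.

```bash
mkdir -p pics
cat > h.py <<'E'
import numpy as np, cv2
from plant import observe, get_image, grip_depth
from scipy.spatial.transform import Rotation as R
def ray(im,u,v):
    M=R.from_rotvec(np.ravel(im['rvec'])).as_matrix(); t=np.ravel(im['tvec'])
    d=M.T@np.array([(u-im['cx'])/im['fx'],(v-im['cy'])/im['fy'],1]); return -M.T@t,d
def onz(im,u,v,z):
    c,d=ray(im,u,v); return c+d*(z-c[2])/d[2]
E
python3 - <<'E'
from h import *
a=get_image('scene');b=get_image('top')
import pickle;pickle.dump((a,b),open('im0.pkl','wb'))
s=observe();print({k:np.round(s[k],3) for k in s},grip_depth)
for n,i in(('scene',a),('top',b)):
    cv2.imwrite(f'pics/{n}0.png',cv2.resize(i['color'][:,:,::-1],(800,600),interpolation=cv2.INTER_CUBIC)); print(n,ray(i,256,192),i['fx'])
E
```

```text
{'clock': np.float64(0.1), 'joints': array([-1.366,  0.629,  0.038,  1.518, -0.027,  0.996, -0.02 ]), 'qd': array([ 0.001, -0.004,  0.001, -0.001, -0.001,  0.001,  0.001]), 'joint_torque': array([ 4.0000e-03, -5.6454e+01,  1.2310e+00, -1.9398e+01,  1.1000e-02,
        5.0000e-03,  0.0000e+00]), 'position': array([0.174, 0.626, 0.231]), 'tool_rot': array([ 0.135,  0.991, -0.001, -0.   ]), 'force': array([0.654, 1.077, 0.018]), 'torque': array([-0.003,  0.021, -0.023]), 'finger_force': np.float64(0.0), 'finger_gap': np.float64(0.085)} 0.0187
scene (array([ 1.31003545, -0.51883611,  1.25934818]), array([-0.50161361,  0.31561551, -0.8055786 ])) 461.812703188122
top (array([ 0.32368459, -0.08411285,  1.58595796]), array([ 0.15021614, -0.0027742 , -0.98875913])) 470.0535334022112
```

View pics/scene0.png

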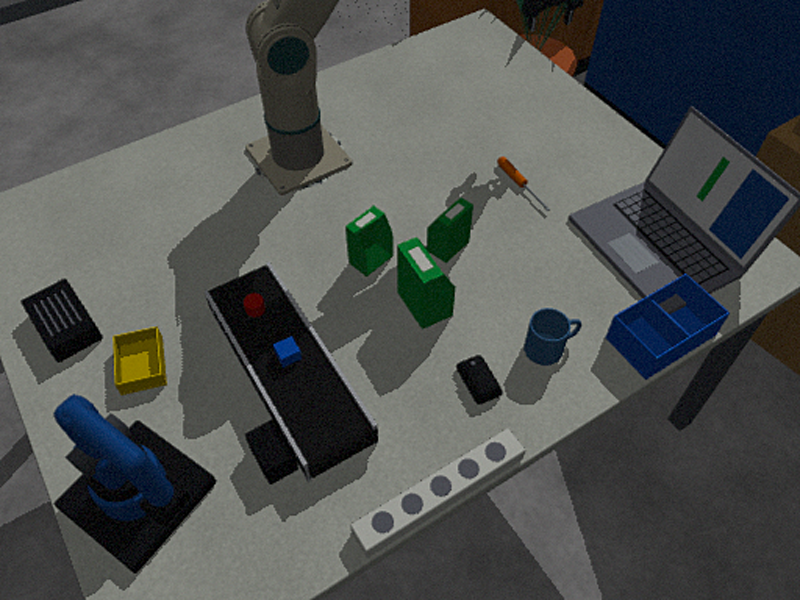

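View pics/top0.png

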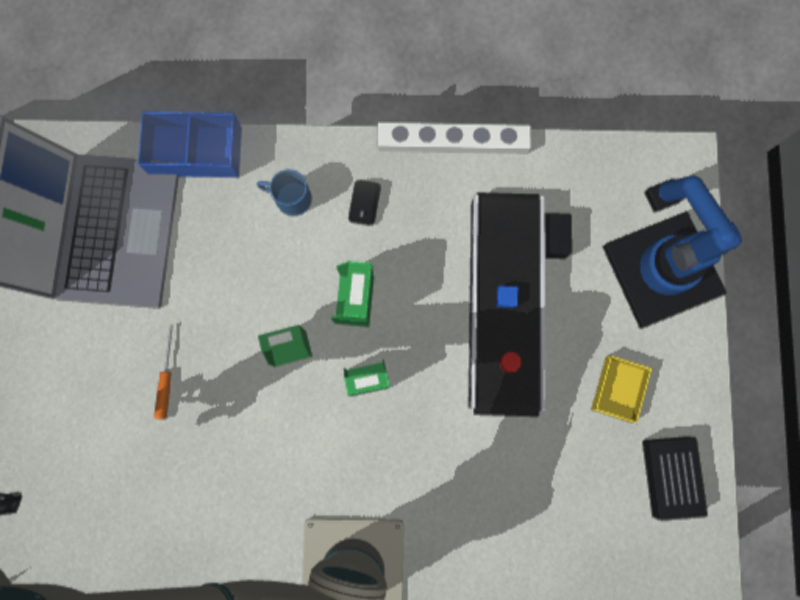

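The three green candidates in the top view (800x600 pixels) are (354,293), (285,345) and (367,380). The one at (354,293) looks largest, with its label strip (lip face) up. The conveyor spans x 472–543, y 195–415, and the mug and mouse are above the bins. I'll measure and crop to confirm.

Run:
```python
from h import *
import pickle
a,b=pickle.load(open('im0.pkl','rb'))
cr=lambda i,x,y,w,h,k:cv2.resize(i['color'][y:y+h,x:x+w,::-1],(w*k,h*k),interpolation=cv2.INTER_CUBIC)
A=cr(a,210,120,100,100,4);B=cr(b,160,155,100,100,4)
cv2.imwrite('pics/crop.png',np.hstack([A,B]))
for n,i in(('scene',a),('top',b)):
    h=cv2.cvtColor(i['color'],cv2.COLOR_RGB2HSV)
    m=cv2.inRange(h,(45,90,30),(85,255,255))
    cs,_=cv2.findContours(m,0,2)
    for c in cs:
        if cv2.contourArea(c)>60:
            r=cv2.approxPolyDP(c,2,True)[:,0]
            print(n,cv2.contourArea(c),r.tolist(),[np.round(onz(i,*p,.16)[:2],3).tolist() for p in r] if n=='top' else '')
i=b
h=cv2.cvtColor(i['color'],cv2.COLOR_RGB2HSV)
m=(i['color'].max(2)<60).astype(np.uint8)
cs,_=cv2.findContours(m,0,2)
for c in cs:
    if cv2.contourArea(c)>2000: 
        r=cv2.boxPoints(cv2.minAreaRect(c));print(r.round(1).tolist(),[np.round(onz(i,*p,.075)[:2],3).tolist() for p in r])
```

```text
scene 909.5 [[239, 132], [221, 145], [224, 168], [234, 176], [250, 164], [249, 145], [245, 136]] 
scene 2117.5 [[296, 127], [274, 145], [273, 158], [266, 152], [255, 156], [254, 186], [270, 209], [289, 201], [290, 183], [274, 162], [286, 167], [299, 155], [302, 131]] 
scene 135.0 [[465, 102], [461, 102], [446, 124], [449, 128]] 
top 392.5 [[245, 232], [221, 237], [222, 251], [248, 247]] [[0.417, -0.057], [0.401, 0.015], [0.359, 0.011], [0.373, -0.067]]
top 549.0 [[195, 213], [188, 209], [166, 215], [171, 231], [178, 233], [197, 228]] [[0.473, 0.097], [0.484, 0.118], [0.465, 0.185], [0.417, 0.167], [0.411, 0.146], [0.427, 0.089]]
top 796.5 [[223, 167], [216, 170], [216, 197], [212, 203], [215, 206], [235, 208], [237, 169]] [[0.617, 0.015], [0.607, 0.037], [0.523, 0.034], [0.504, 0.046], [0.495, 0.036], [0.49, -0.025], [0.611, -0.028]]
top 103.0 [[2, 134], [2, 138], [27, 146], [25, 141]] [[0.71, 0.709], [0.698, 0.708], [0.673, 0.628], [0.689, 0.635]]
[[385.70001220703125, 156.89999389648438], [441.29998779296875, 133.0], [464.3999938964844, 186.8000030517578], [408.70001220703125, 210.6999969482422]] [[0.677, -0.513], [0.762, -0.701], [0.582, -0.767], [0.5, -0.583]]
[[304.0, 124.0], [345.0, 124.0], [345.0, 265.0], [304.0, 265.0]] [[0.785, -0.245], [0.787, -0.381], [0.324, -0.374], [0.322, -0.244]]
```

View pics/crop.png

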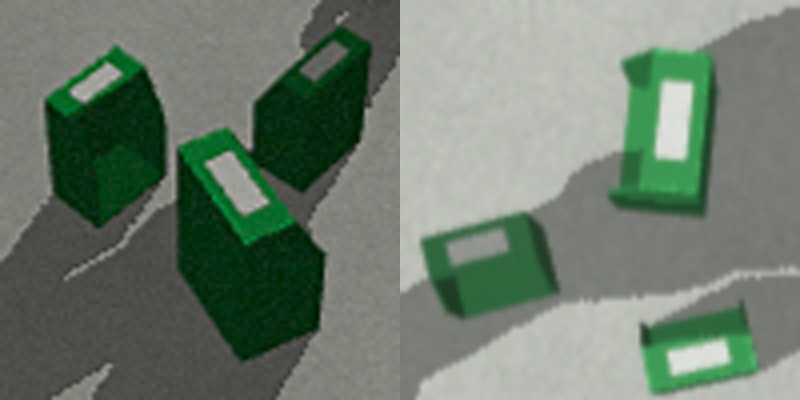

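The crop confirms it: the bin at (354,293) has the largest lip (~110 mm long), with its mouth on the left (away from the conveyor) and its base on the right. Next I'll get precise lip corners and the conveyor edge.

Run:
```python
from h import *
import pickle
a,b=pickle.load(open('im0.pkl','rb'))
P=[onz(b,*p,.16)[:2] for p in[(223.4,167.3),(237.6,167.6),(235.4,204.6),(219.2,202.8)]]
P=np.array(P);print('lip corners far-mouth, far-base, near-base, near-mouth\n',P.round(3))
print('width',np.linalg.norm(P[0]-P[3]),np.linalg.norm(P[1]-P[2]),'depth',np.linalg.norm(P[0]-P[1]),np.linalg.norm(P[2]-P[3]))
w=(P[0]-P[3])+(P[1]-P[2]);print('width dir deg from +x',np.degrees(np.arctan2(w[1],w[0])),'lip mid',(P[0]+P[3])/2,'base mid',(P[1]+P[2])/2)
g=b['color'].astype(int).min(2)
pts=[]
for v in range(135,258,10):
    row=g[v,290:350].astype(float); d=np.where(row<50)[0]; print(v,row[5:20].astype(int),290+d[-1] if len(d) else None)
    pts.append(onz(b,290+d[0],v,.075)[:2])
print(np.round(pts,3).tolist())
```

```text
lip corners far-mouth, far-base, near-base, near-mouth
 [[ 0.616  0.014]
 [ 0.616 -0.03 ]
 [ 0.5   -0.026]
 [ 0.505  0.024]]
width 0.11129862976932595 0.11544459800919714 depth 0.0439565205078903 0.04984607136312652
width dir deg from +x -3.5222479718129627 lip mid [0.56048358 0.01889621] base mid [ 0.55803065 -0.02789358]
135 [187 184 183 181 181 174 106  75 159 181 148  63  34  41  42] 344
145 [183 181 183 180 178 174 108  98 172 182 143  61  32  39  39] 349
155 [185 187 184 182 185 177  99  88 179 181 103  43  38  40  40] 344
165 [181 181 182 181 180 152  76 101 187 185  96  40  39  40  40] 344
175 [180 177 177 177 176 152  66  90 192 188  84  32  39  39  39] 344
185 [178 181 183 181 178 134  69 130 193 188  79  30  38  39  39] 344
195 [117 117 117 118 115  84  59 120 193 196  83  31  38  39  40] 344
205 [119 118 119 119 118  68  47  93 130 148  64  29  29  29  26] 344
215 [117 121 122 120 114  70  54 105 124 101  45  28  27  28  30] 344
225 [181 185 185 183 176 115  67 112 126 109  50  29  29  28  29] 344
235 [186 188 187 186 172  97 103 200 188 105  43  38  40  39  40] 344
245 [183 188 189 183 152  83 104 192 186  95  38  38  40  39  39] 345
255 [183 182 185 181 132  61 100 188 183  81  32  38  38  38  39] 345
[[0.747, -0.255], [0.713, -0.254], [0.679, -0.251], [0.646, -0.251], [0.612, -0.251], [0.579, -0.251], [0.546, -0.251], [0.513, -0.235], [0.481, -0.248], [0.449, -0.251], [0.417, -0.248], [0.385, -0.247], [0.353, -0.247]]
```

The measurements agree with each other. The lip is 111–115 x 44–50 mm at z = 0.16, with its mouth edge at (0.560, 0.019). The pivot edge is near y = -0.028, the bin's yaw is about -3.5°, the plate is near y = -0.235 and the conveyor's yaw is about -1°. That leaves about 47 mm to slide after tipping. Now I'll move.

```bash
cat >> h.py <<'E'
def to(p,deg):
    s=observe(); r=R.from_quat(s['tool_rot']); c,sn=np.cos(np.radians(deg)),np.sin(np.radians(deg))
    y=np.array([c,sn,0]); z=np.array([0,0,-1]); T=R.from_matrix(np.c_[np.cross(y,z),y,z])
    print('t',s['clock'],'pos',s['position'].round(4),'lin',(r.inv().apply(np.array(p)-s['position'])/.15).round(3),'rot',((r.inv()*T).as_rotvec()/np.radians(60)).round(3),'F',s['force'].round(2))
E
python3 -m crank '[{"linear":[-0.5,-0.42,0],"rotation":[0,0,0.17],"fingers":0.18},{"linear":[-1,-0.83,0],"rotation":[0,0,0.33],"fingers":0.18},{"linear":[-1,-0.83,0],"rotation":[0,0,0.33],"fingers":0.18},{"linear":[-1,-0.83,0],"rotation":[0,0,0.33],"fingers":0.18}]'
python3 -c "
from h import *
to([.56,.085,.2],-2)"
```

```text
clock: 0.6
position: [0.2887, 0.4613, 0.2313]
tool_rot: [0.307, 0.952, -0.001, 0.001]
force: [0.1, 0.9, -0.1]
finger_gap: 0.05
finger_force: 0.0
t 0.6 pos [0.2887 0.4613 0.2313] lin [-2.933 -0.978  0.219] rot [-0.     0.003  0.937] F [ 0.1   0.87 -0.06]
```

```bash
python3 -m crank '[{"linear":[-0.5,-0.2,0],"rotation":[0,0,0.17],"fingers":0.18},{"linear":[-1,-0.4,0],"rotation":[0,0,0.33],"fingers":0.18},{"linear":[-1,-0.4,0],"rotation":[0,0,0.4],"fingers":0.18},{"linear":[-1,-0.4,0],"rotation":[0,0,0.4],"fingers":0.18}]'
python3 -c "
from h import *
to([.56,.085,.2],-2)"
```

```text
clock: 1.1
position: [0.3743, 0.3284, 0.2313]
tool_rot: [0.497, 0.868, -0.0, 0.0]
force: [-1.2, 0.2, -0.3]
finger_gap: 0.0505
finger_force: 0.0
t 1.1 pos [0.3743 0.3284 0.2313] lin [-2.026  0.247  0.211] rot [0.    0.001 0.54 ] F [-1.22  0.25 -0.32]
```

```bash
python3 -m crank '[{"linear":[-0.5,0.06,0],"rotation":[0,0,0.14],"fingers":0.18},{"linear":[-1,0.12,0],"rotation":[0,0,0.3],"fingers":0.18},{"linear":[-1,0.12,0],"rotation":[0,0,0.3],"fingers":0.18},{"linear":[-1,0.12,0],"rotation":[0,0,0.3],"fingers":0.18}]'
python3 -c "
from h import *
to([.56,.085,.2],-2)"
```

```text
clock: 1.6
position: [0.4656, 0.2106, 0.2311]
tool_rot: [0.625, 0.78, 0.0, 0.0]
force: [-0.8, 0.0, 0.6]
finger_gap: 0.0503
finger_force: 0.0
t 1.6 pos [0.4656 0.2106 0.2311] lin [-0.955  0.431  0.208] rot [0.    0.    0.244] F [-0.78  0.05  0.59]
```

```bash
python3 -m crank '[{"linear":[-0.5,0.2,0],"rotation":[0,0,0.12],"fingers":0.18},{"linear":[-0.955,0.43,0],"rotation":[0,0,0.244],"fingers":0.18},{"linear":[-0.955,0.43,0.2],"rotation":[0,0,0.244],"fingers":0.18},{"linear":[-0.955,0.43,0.2],"rotation":[0,0,0.244],"fingers":0.18},{"linear":[-0.955,0.43,0.2],"rotation":[0,0,0.244],"fingers":0.18}]'
python3 - <<'E'
from h import *
to([.56,.08,.125],-2)
b=get_image('top')
cv2.imwrite('pics/c2.png',cv2.resize(b['color'][130:250,140:310,::-1],(680,480),interpolation=cv2.INTER_CUBIC))
E
```

```text
clock: 2.22
position: [0.5583, 0.0884, 0.201]
tool_rot: [0.718, 0.696, 0.0, -0.001]
force: [0.5, 1.0, 1.0]
finger_gap: 0.0503
finger_force: 0.0
t 2.225 pos [0.5583 0.0884 0.201 ] lin [-0.056  0.014  0.507] rot [-0.002 -0.002  0.004] F [0.49 1.01 1.03]
```

View pics/c2.png

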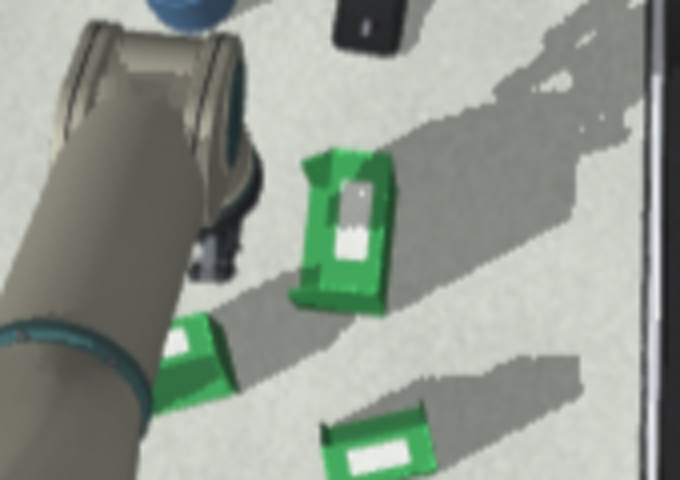

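The picture shows the gripper to the left of the upright bin (centre at (345,230)), clear of it and square to it. Next I'll descend, then push slowly towards -y.

```bash
python3 -m crank '[{"linear":[0,0.01,0.25],"rotation":[0,0,0],"fingers":0.18},{"linear":[0,0.01,0.5],"rotation":[0,0,0],"fingers":0.18},{"linear":[-0.1,0.01,0.5],"rotation":[0,0,0],"fingers":0.18},{"linear":[-0.2,0.01,0.5],"rotation":[0,0,0],"fingers":0.18},{"linear":[-0.3,0.01,0.5],"rotation":[0,0,0],"fingers":0.18},{"linear":[-0.35,0.01,0.5],"rotation":[0,0,0],"fingers":0.18},{"linear":[-0.4,0.01,0.5],"rotation":[0,0,0],"fingers":0.18}]'
python3 -m crank '[{"linear":[-0.06,0,0],"rotation":[0,0,0],"fingers":0.18},{"linear":[-0.12,0,0],"rotation":[0,0,0],"fingers":0.18},{"linear":[-0.18,0,0],"rotation":[0,0,0],"fingers":0.18},{"linear":[-0.24,0,0],"rotation":[0,0,0],"fingers":0.18}]'
python3 - <<'E'
from h import *
to([.56,.0,.125],-2)
b=get_image('top')
cv2.imwrite('pics/c3.png',cv2.resize(b['color'][130:250,140:310,::-1],(680,480),interpolation=cv2.INTER_CUBIC))
E
```

```text
clock: 3.15
position: [0.559, 0.0248, 0.1269]
tool_rot: [0.719, 0.695, 0.001, 0.0]
force: [-1.0, 1.3, -0.3]
finger_gap: 0.0503
finger_force: 0.2
clock: 3.65
position: [0.5573, -0.0115, 0.1262]
tool_rot: [0.719, 0.695, -0.0, -0.0]
force: [-1.0, 0.1, 0.0]
finger_gap: 0.0501
finger_force: 0.0
t 3.65 pos [ 0.5573 -0.0115  0.1262] lin [0.077 0.015 0.008] rot [-0.     0.     0.001] F [-0.98  0.11  0.03]
```

View pics/c3.png

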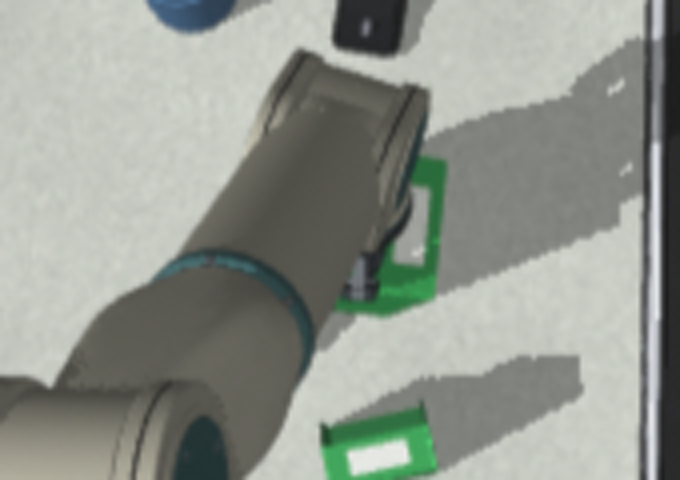

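The lip has moved about 36 mm (right edge now at x = 445), so the bin is leaning. I'll keep pushing past the balance point, then stop.

```bash
python3 -m crank '[{"linear":[-0.06,0.01,0],"rotation":[0,0,0],"fingers":0.18},{"linear":[-0.12,0.01,0],"rotation":[0,0,0],"fingers":0.18},{"linear":[-0.18,0.01,0],"rotation":[0,0,0],"fingers":0.18},{"linear":[-0.21,0.01,0],"rotation":[0,0,0],"fingers":0.18},{"linear":[-0.21,0.01,0],"rotation":[0,0,0],"fingers":0.18},{"linear":[-0.21,0.01,0],"rotation":[0,0,0],"fingers":0.18},{"linear":[-0.21,0.01,0],"rotation":[0,0,0],"fingers":0.18}]'
python3 - <<'E'
from h import *
to([.56,.0,.125],-2)
b=get_image('top')
cv2.imwrite('pics/c4.png',cv2.resize(b['color'][130:250,140:310,::-1],(680,480),interpolation=cv2.INTER_CUBIC))
E
```

```text
clock: 4.58
position: [0.5579, -0.0419, 0.1263]
tool_rot: [0.719, 0.695, 0.0, -0.0]
force: [-0.0, -1.4, -0.3]
finger_gap: 0.0504
finger_force: 0.0
t 4.575 pos [ 0.5579 -0.0419  0.1263] lin [0.279 0.005 0.008] rot [-0.    -0.     0.001] F [-0.01 -1.35 -0.31]
```

View pics/c4.png

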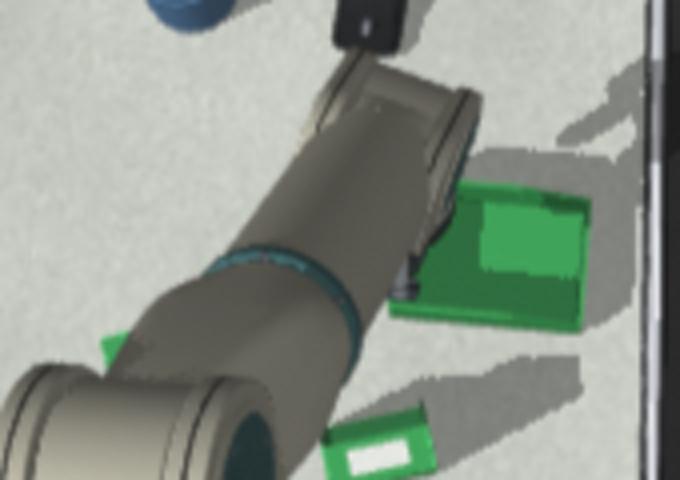

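The bin has tipped onto its base, mouth up, with its front lip edge at x = 582–590 and the plate at x = 647. I'll raise and back off, then measure.

```bash
python3 -m crank '[{"linear":[0.2,0,-0.1],"rotation":[0,0,0],"fingers":0.18},{"linear":[0.5,0,-0.1],"rotation":[0,0,0],"fingers":0.18},{"linear":[0.8,0,0],"rotation":[0,0,0],"fingers":0.18},{"linear":[0.8,0,0],"rotation":[0,0,0],"fingers":0.18}]'
python3 - <<'E'
from h import *
b=get_image('top')
P=np.array([onz(b,140+u/4-.4,130+v/4-.4,z)[:2] for u,v,z in[(590,198,.045),(582,330,.045),(390,316,.075)]]);print(P.round(3),np.linalg.norm(P[0]-P[1]))
h=cv2.cvtColor(b['color'],cv2.COLOR_RGB2HSV);m=cv2.inRange(h,(45,90,30),(85,255,255))
for c in cv2.findContours(m,0,2)[0]:
    if cv2.contourArea(c)>600:
        r=cv2.approxPolyDP(c,2,True)[:,0];print(r.tolist(),[np.round(onz(b,*p,.06)[:2],3).tolist() for p in r])
print([onz(b,u,v,.075)[:2].round(3).tolist() for u,v in((301.6,175),(301,205))])
to([.56,.045,.035],-1)
cv2.imwrite('pics/c5.png',cv2.resize(b['color'][130:250,140:310,::-1],(680,480),interpolation=cv2.INTER_CUBIC))
E
```

```text
clock: 5.12
position: [0.5607, 0.0833, 0.125]
tool_rot: [0.716, 0.698, -0.0, -0.002]
force: [0.3, -0.9, 0.7]
finger_gap: 0.0501
finger_force: 0.0
[[ 0.603 -0.191]
 [ 0.492 -0.185]
 [ 0.498 -0.028]] 0.11067348046819613
[[240, 176], [238, 208], [284, 212], [287, 180], [258, 175]] [[0.608, -0.035], [0.502, -0.03], [0.491, -0.181], [0.597, -0.19], [0.612, -0.094]]
[[0.612, -0.237], [0.513, -0.235]]
t 5.175 pos [0.5613 0.0799 0.1256] lin [-0.233 -0.001  0.604] rot [-0.001 -0.    -0.012] F [ 0.13 -0.43 -1.13]
```

View pics/c5.png

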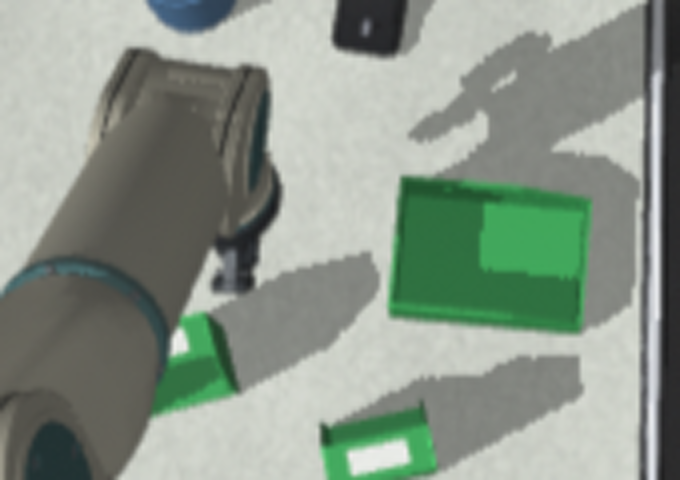

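Bin standing with its front at y ≈ -0.188, the plate at -0.236, and its back face at -0.031. The front is 111 mm wide as expected, which leaves about 47 mm of travel. I'll go down behind it and push.

```bash
python3 -m crank '[{"linear":[-0.1,-0.04,0.3],"rotation":[0,0,-0.01],"fingers":0.18},{"linear":[-0.22,-0.04,0.6],"rotation":[0,0,-0.01],"fingers":0.18},{"linear":[-0.4,-0.04,0.6],"rotation":[0,0,-0.01],"fingers":0.18},{"linear":[-0.55,-0.04,0.6],"rotation":[0,0,-0.01],"fingers":0.18},{"linear":[-0.65,-0.04,0.6],"rotation":[0,0,-0.01],"fingers":0.18},{"linear":[-0.72,-0.04,0.6],"rotation":[0,0,-0.01],"fingers":0.18},{"linear":[-0.78,-0.04,0.6],"rotation":[0,0,-0.01],"fingers":0.18},{"linear":[-0.82,-0.04,0.6],"rotation":[0,0,-0.01],"fingers":0.18}]'
python3 -m crank '[{"linear":[-0.03,0,0],"rotation":[0,0,0],"fingers":0.18},{"linear":[-0.06,0,0],"rotation":[0,0,0],"fingers":0.18},{"linear":[-0.06,0,0],"rotation":[0,0,0],"fingers":0.18}]'
python3 - <<'E'
from h import *
b=get_image('top')
P=np.array([onz(b,u,v,.045)[:2] for u,v in()])
h=cv2.cvtColor(b['color'],cv2.COLOR_RGB2HSV);m=cv2.inRange(h,(45,90,30),(85,255,255))
for c in cv2.findContours(m,0,2)[0]:
    if cv2.contourArea(c)>400:
        r=cv2.approxPolyDP(c,2,True)[:,0];print(r.tolist(),[np.round(onz(b,*p,.045)[:2],3).tolist() for p in r])
to([.555,-.064,.035],-1)
E
```

```text
clock: 6.18
position: [0.552, -0.0449, 0.0365]
tool_rot: [0.715, 0.699, 0.0, -0.0]
force: [-0.4, 3.2, 1.3]
finger_gap: 0.0504
finger_force: 1.2
clock: 6.55
position: [0.5517, -0.0547, 0.0364]
tool_rot: [0.716, 0.699, -0.0, 0.0]
force: [0.3, 0.8, 0.9]
finger_gap: 0.0503
finger_force: 0.4
[[262, 175], [249, 208], [296, 210], [297, 178]] [[0.615, -0.108], [0.504, -0.066], [0.5, -0.221], [0.607, -0.224]]
t 6.6 pos [ 0.5516 -0.0547  0.0363] lin [-0.061  0.024  0.009] rot [ 0.     0.001 -0.006] F [0.13 0.46 0.46]
```

The bin has squared up and is about 13 mm from the plate. I'll push on in small steps and watch the force for contact.

```bash
for i in 1; do python3 -m crank '[{"linear":[-0.03,0,0],"rotation":[0,0,0],"fingers":0.18},{"linear":[-0.06,0,0],"rotation":[0,0,0],"fingers":0.18},{"linear":[-0.06,0,0],"rotation":[0,0,0],"fingers":0.18}]'; done
python3 -m crank '[{"linear":[-0.02,0,0],"rotation":[0,0,0],"fingers":0.18},{"linear":[-0.02,0,0],"rotation":[0,0,0],"fingers":0.18}]'
```

```text
clock: 6.98
position: [0.5511, -0.0644, 0.0362]
tool_rot: [0.716, 0.698, -0.0, 0.0]
force: [0.4, -0.1, -0.1]
finger_gap: 0.0501
finger_force: 0.0
clock: 7.22
position: [0.5509, -0.066, 0.0362]
tool_rot: [0.715, 0.699, -0.0, -0.0]
force: [-0.4, 1.6, -0.3]
finger_gap: 0.0502
finger_force: 0.8
```

```bash
python3 -m crank '[{"linear":[-0.02,0,0],"rotation":[0,0,0],"fingers":0.18},{"linear":[-0.02,0,0],"rotation":[0,0,0],"fingers":0.18}]'
python3 -m crank '[{"linear":[-0.02,0,0],"rotation":[0,0,0],"fingers":0.18},{"linear":[-0.02,0,0],"rotation":[0,0,0],"fingers":0.18}]'
```

```text
clock: 7.48
position: [0.5506, -0.0662, 0.0362]
tool_rot: [0.715, 0.7, 0.001, -0.002]
force: [-0.9, 7.0, 2.9]
finger_gap: 0.0504
finger_force: 3.6
clock: 7.72
position: [0.5501, -0.0663, 0.0363]
tool_rot: [0.714, 0.7, 0.001, -0.004]
force: [-2.6, 12.0, 4.8]
finger_gap: 0.0505
finger_force: 6.2
```

Firm contact at 12 N: the bin is against the plate. Next I'll retreat straight back, then up, and check.

```bash
python3 -m crank '[{"linear":[0.05,0,0],"rotation":[0,0,0],"fingers":0.18},{"linear":[0.3,0,0],"rotation":[0,0,0],"fingers":0.18},{"linear":[0.6,0,0],"rotation":[0,0,0],"fingers":0.18},{"linear":[0.8,0,-0.3],"rotation":[0,0,0],"fingers":0.18},{"linear":[0.9,0,-0.8],"rotation":[0,0,0],"fingers":0.18},{"linear":[0.9,0,-0.8],"rotation":[0,0,0],"fingers":0.18},{"linear":[0.9,0,-0.8],"rotation":[0,0,0],"fingers":0.18}]'
python3 - <<'E'
from h import *
b=get_image('top');a=get_image('scene')
h=cv2.cvtColor(b['color'],cv2.COLOR_RGB2HSV);m=cv2.inRange(h,(45,90,30),(85,255,255))
for c in cv2.findContours(m,0,2)[0]:
    if cv2.contourArea(c)>600:
        r=cv2.approxPolyDP(c,2,True)[:,0];print(r.tolist(),[np.round(onz(b,*p,.06)[:2],3).tolist() for p in r])
B=cv2.resize(b['color'][130:230,200:320,::-1],(480,400),interpolation=cv2.INTER_CUBIC)
A=cv2.resize(a['color'][150:275,160:260,::-1],(320,400),interpolation=cv2.INTER_CUBIC)
cv2.imwrite('pics/c6.png',np.hstack([B,A]))
E
```

```text
clock: 8.6
position: [0.5549, 0.0623, 0.157]
tool_rot: [0.716, 0.699, 0.001, 0.001]
force: [0.9, -0.1, -0.9]
finger_gap: 0.0503
finger_force: 0.0
[[255, 175], [253, 209], [300, 210], [301, 178]] [[0.612, -0.084], [0.499, -0.08], [0.499, -0.233], [0.605, -0.236]]
```

View pics/c6.png

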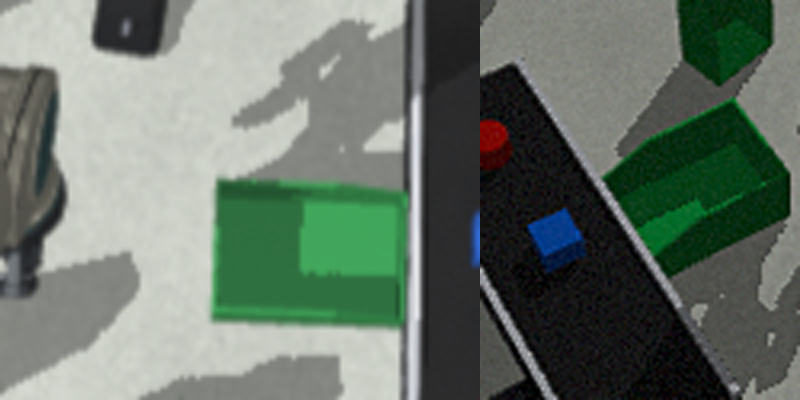

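The bin stands on its base with its front edge (x ≈ 405) flush against the plate along its whole width. The gripper is clear, and the red and blue parts are still on the belt.

```bash
python3 -c "
from plant import sign_off
print(sign_off())"
```

```text
the job is handed in; nothing more can be done
None
```

The largest green bin was tipped onto its base and pushed flush against the conveyor's side plate; the job was handed in at about 9 s with the gripper clear, but `sign_off()` returned no verdict.

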